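# Fill the table carrier with the dinner seasonings

### The arm

A 6-joint arm with a two-finger parallel gripper is mounted at the origin on a cart in front of the work surface, level with it; the furniture and walls round the work are solid. World frame = base frame: x ahead of the robot, y to its left, z up, the work surface at z = 0. Lengths are in m, angles in rad, forces in N, time in s.
With the tool pointing down it reaches from about 0.225 to 0.875 m from the base axis. Payload 3.4 kg.
Tool frame: the origin (TCP) lies at the very end of the fingers, on their centre line; the grasp point (between the pads) lies 19 mm behind it; z points along the fingers, y is the direction in which the jaws open and shut (so a half turn about z gives the same grasp; the last joint's range is limited). The gripper opens to 85 mm and grips with 20 to 120 N. Pads are 22 mm wide; open, the fingers measure 114 mm over their backs; the gripper's body (76 mm by 85 mm) begins 54 mm behind the grasp point. The pads swing forward as they close: fully open they stand 13 mm farther back than shut.
Start: joints at [-1.403, 0.276, 1.505, -0, 1.361, -0.121], TCP at [0.164, -0.551, 0.231] pointing down, gripper open.
Joint ranges: [-2.89, 2.89], [-0.75, 2.08], [0.22, 2.7], [-1.18, 4.32], [0.11, 2.71], [-2.7, 2.7]. Speed limits (rad/s): [2.57, 2.57, 3.14, 3.14, 3.14, 3.14].

### API

Orientations are given as a unit quaternion [w, x, y, z].
In Python, from rig import get_state, get_image, calibration, sign_off gives the robot as it stands. The module is installed in compiled form; this text tells all that it offers.
- The arm moves only by the tool drive_tool, never from a script. Its argument "targets" is one flat list of numbers, 7 for each row, row after row: the turn, a rotation vector about the tool's x, y, z in degrees, then the shift along the tool's x, y, z in mm, then the opening, from 0 (shut) to 1 (fully open). In form: [wx, wy, wz, tx, ty, tz, fingers, wx, wy, wz, tx, ty, tz, fingers, ...]. A call has 1 to 12 rows; each row shifts and turns the commanded pose from where the row before left it, along the tool's axes as they then stand; what a row does not reach is not made up. A row lasts 1/8 s, in which the tool goes at most 62.5 mm and 10.7 degrees, less where a joint would pass 70% of its speed; a pose out of reach is approached as far as the arm can. A call is refused whole if a number of a shift passes 62.5 or a number of a turn 10.7, either way. A call with a gripper value outside its range is refused whole. The fingers move at their own pace and stop on an object; "grip_force" is the grip in N (left out, the last holds). Time passes only in rows, so rows that do not move let the fingers close. It gives the time, the measured TCP pose, the force and the opening at its end, in the units of the state.
- get_state(): the state, without advancing time (a new reading comes with each control period).
- get_image(name): name is "side" or "top" or "wrist"; returns the picture (420x560x3 uint8, red, green, blue); there is no depth.
- calibration(name): a dict with "mtx" (3x3 intrinsics, pixels), "world_to_cam" (4x4, takes a point from world to camera coordinates); the wrist camera has in their place "hand_eye" (4x4, takes a point from camera to tool coordinates, whose origin is the TCP and whose axes are the flange's). Camera axes: x right, y down, z forward; pixel columns grow to the right and rows downward; lengths in m; the calibration is good to about 2 mm. The wrist camera is an equidistant fisheye: a pixel r from the principal point sees the ray r / f radians off the axis. A picture is of the moment at which its call begins: read the wrist's pose just before it. calibration takes no time and is no camera call.
- sign_off(): hands the job in, once; it reports no verdict.
The state is a dict: "clock": time; "qpos": joint angles; "qd": joint speeds; "effort": joint torques, N m; "position": TCP position; "ee_rot": TCP orientation; "contact_force": force on the tool from outside, world axes, zero at the start; "moment": the same for the moment, N m; "width": finger opening in m.
Only numpy, scipy, OpenCV 4.12 (cv2) and the standard library are available. Lean on these libraries where they do the work, as an engineer would, in place of code of your own. Each camera call takes 0.05 s, during which the arm holds its last target.

### The job

Get the seasonings ready for the dinner table: stand the wooden pepper mill in the large pocket of the wooden carrier, the salt shaker in the small pocket at the opposite end, and the two tall slim spice jars in the two pockets between, one each. Keep them upright and set them down on the pocket floor without dropping them. The short jar and the fat jar are for the larder: leave them where they stand, like the mug and the glass.

Things in the scene. Friction and masses are not known exactly. Their poses are not given: they have to be found in the camera images.
- carrier: Wooden tray, fixed, 297 (x) x 88 (y) x 38 mm, ends 46 mm high with bar handles (327 mm overall). Origin: centre of underside; x lengthwise, z up. Walls 5 mm, partitions 35 mm high, pocket floors at z = 8 mm. Four pockets in a row at y = 0, each 78 mm wide: large one 86 mm long, centre x = -100.5 mm; small ones 62 mm long, x = -21.5, 45.5 and 112.5 mm (the last at the far end from the large).
- pepper_mill: Dark brown turned wooden pepper mill, round, 170 mm tall, greatest diameter 58 mm; the rounded head, 48 mm across, lies between 123 and 159 mm and a small steel knob 12 mm across tops it. It does not turn or come apart. About 0.18 kg. Origin at the centre of its underside, z up its axis.
- salt_shaker: Clear and grey salt shaker with a grey domed top, round, 90 mm tall, 44 mm diameter up to about 66 mm, top 34 mm across. About 0.1 kg. Origin at the centre of its underside, z up.
- tall_jar_1: Tall slim spice jar with a black cap, dark label and pale green contents, a plain cylinder 41 mm in diameter and 105 mm tall, cap included. About 0.11 kg. Origin at the centre of its underside, z up. Interchangeable with tall_jar_2.
- tall_jar_2: The other tall slim spice jar, the same: black cap, dark label, 41 mm in diameter, 105 mm tall, about 0.11 kg. Origin at the centre of its underside, z up.
- short_jar: Look-alike to be left alone: short spice jar with a black cap, dark label and pale green contents, 41 mm in diameter but only 66 mm tall. Origin at the centre of its underside, z up.
- fat_jar: Look-alike to be left alone: fat spice jar with a black cap, dark label and pale green contents, 105 mm tall but 66 mm in diameter. Origin at the centre of its underside, z up.
- mug: White mug behind the work, to be left alone: 78 x 110 mm with its handle, 97 mm tall. Origin at the centre of its footprint, underside.
- drinking_glass: Clear drinking glass standing behind the work, to be left alone: 81 mm in diameter, 93 mm tall. Origin at the centre of its footprint, underside.
Things that resemble listed ones, but are neither listed nor needed, are in the scene too. Leave any blue or yellow look-alike of the tall_jar_1 alone.

How it is judged:
By the outcome, as a careful person would: the job done as asked, in the order asked, and still so for the second after the job is handed in, with the robot touching nothing.
It also fails if it takes over 104 s, if anything falls off the work surface, if the arm or the gripper's body presses on something with over 40 N, if the wrist force passes 120 N, or if a joint passes its speed limit or range.

## Working session

There is one attempt and no reset: what is moved stays moved. The work goes in short steps, Python scripts to look and compute and a tool call to move; the robot and the scene stay as the last step left them, time stands still between calls to the robot, and variables do not carry over. Pictures are saved under pics/ and viewed, and the job is handed in when it is done.

Besides the shell and the picture viewer there is one more tool, called as name(argument=value, ...) on one line, values as JSON. drive_tool: Moves the arm, as the interface text tells. Its arguments: {"type":"object","properties":{"targets":{"type":"array"},"grip_force":{"type":"number"}},"required":["targets"]}

```bash
mkdir -p pics; python3 - <<'E'
from rig import *
import cv2,numpy as np
print(get_state())
for n in ("side","top","wrist"):
    im=get_image(n); cv2.imwrite(f"pics/{n}0.png",im[:,:,::-1]); c=calibration(n)
    print(n,{k:np.round(np.array(v),4).tolist() if not isinstance(v,str) else v for k,v in c.items()})
E
```

```text
{'clock': 0.0, 'qpos': array([-1.40297364e+00,  2.76590289e-01,  1.50613608e+00, -1.44069127e-05,
        1.36069924e+00, -1.20982491e-01]), 'qd': array([ 0.00164489,  0.00089312, -0.00024168,  0.00057629,  0.00151185,
        0.00093417]), 'effort': array([-1.27194426e-04, -4.16779268e+01, -2.45807809e+01, -1.50020842e-04,
        1.11151335e-02, -1.04189758e-05]), 'position': array([ 0.16367425, -0.55065904,  0.23044122]), 'ee_rot': array([-9.16062179e-04,  9.89591418e-01,  1.43902695e-01, -2.85037995e-05]), 'contact_force': array([-0.16205328, -0.63410128, -0.34162424]), 'moment': array([ 0.02762195, -0.00671827, -0.02122293]), 'width': 0.08598545125354512}
side {'mtx': [[456.148, 0.0, 279.5544], [0.0, 456.148, 209.9853], [0.0, 0.0, 1.0]], 'world_to_cam': [[0.9908, -0.1342, -0.0156, -0.5917], [-0.0883, -0.5559, -0.8266, 0.1003], [0.1022, 0.8204, -0.5626, 1.1818], [0.0, 0.0, 0.0, 1.0]]}
top {'mtx': [[468.5885, 0.0, 279.0869], [0.0, 468.5885, 207.2063], [0.0, 0.0, 1.0]], 'world_to_cam': [[-0.019, -0.9998, 0.0067, 0.0026], [-0.9863, 0.0176, -0.1639, 0.5837], [0.1637, -0.0097, -0.9865, 1.2945], [0.0, 0.0, 0.0, 1.0]]}
wrist {'mtx': [[325.1923, 0.0, 284.4335], [0.0, 325.1923, 208.5303], [0.0, 0.0, 1.0]], 'hand_eye': [[-0.0003, -0.9538, -0.3006, 0.076], [1.0, -0.0005, 0.0006, 0.0004], [-0.0008, -0.3006, 0.9538, -0.1436], [0.0, 0.0, 0.0, 1.0]]}
```

View pics/side0.png

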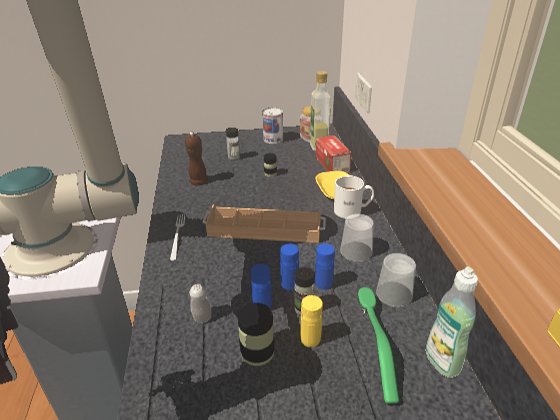

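View pics/top0.png

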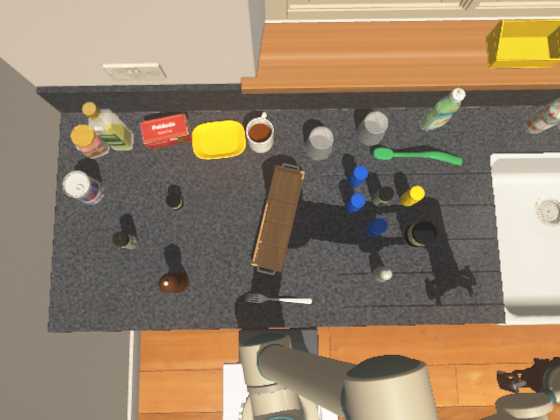

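View pics/wrist0.png

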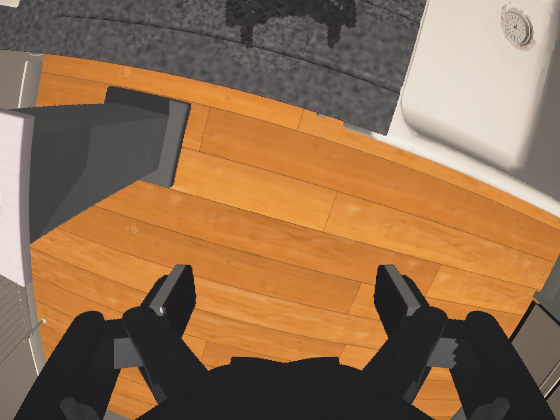

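```bash
python3 - <<'E'
import cv2
s=cv2.imread("pics/side0.png");t=cv2.imread("pics/top0.png")
cv2.imwrite("pics/s1.png",cv2.resize(s[110:380,140:400],None,fx=3,fy=2.2,interpolation=cv2.INTER_CUBIC)[:600])
cv2.imwrite("pics/t1.png",cv2.resize(t[155:315,240:450],None,fx=3.7,fy=3.7,interpolation=cv2.INTER_CUBIC))
cv2.imwrite("pics/t2.png",cv2.resize(t[160:310,90:250],None,fx=4,fy=4,interpolation=cv2.INTER_CUBIC))
E
```

```text
(no output)
```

View pics/s1.png

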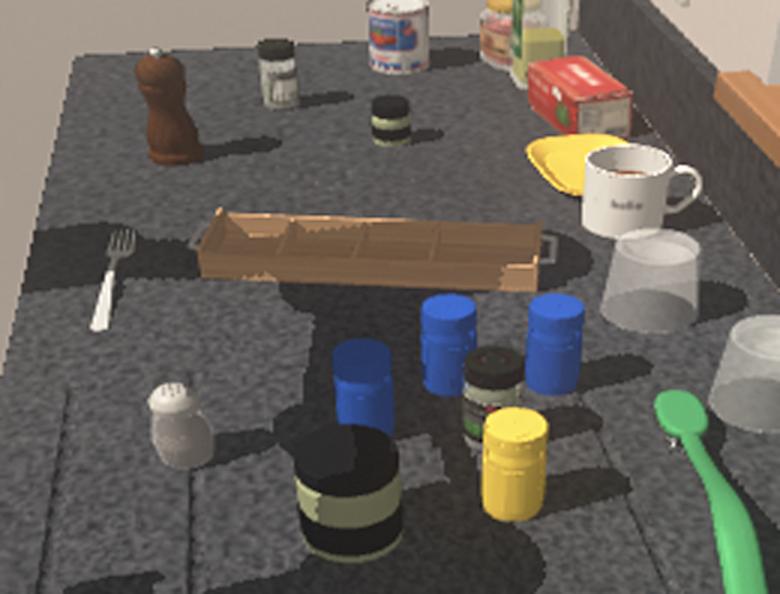

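View pics/t1.png

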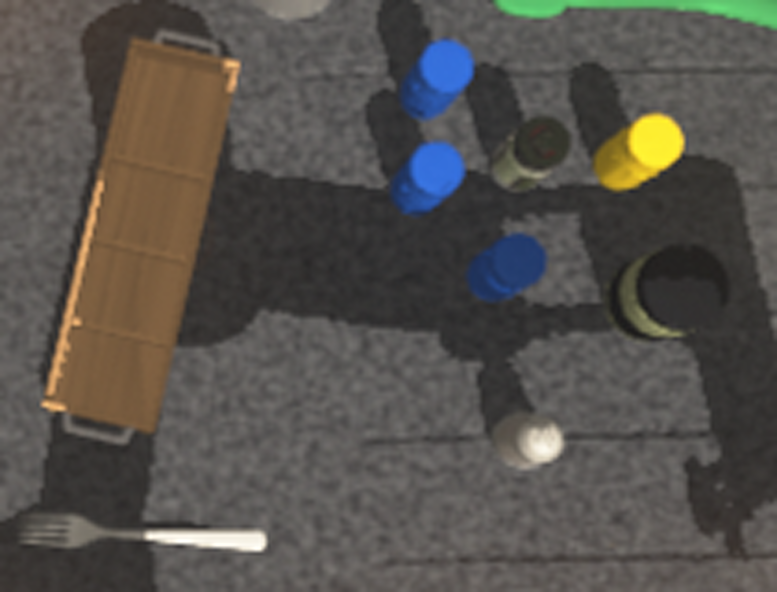

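View pics/t2.png

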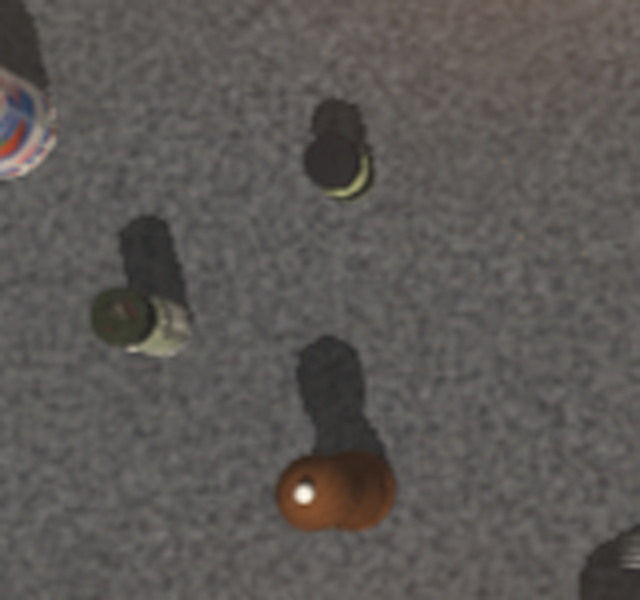

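```bash
cat > h.py <<'E'
import numpy as np,cv2
from rig import *
from scipy.spatial.transform import Rotation as R
def ray(n,u,v):
    c=calibration(n);K=np.array(c["mtx"]);T=np.linalg.inv(np.array(c["world_to_cam"]))
    d=T[:3,:3]@np.linalg.inv(K)@np.array([u,v,1.]);return T[:3,3],d/np.linalg.norm(d)
def onz(n,u,v,z):
    o,d=ray(n,u,v);return o+d*(z-o[2])/d[2]
def proj(n,P):
    c=calibration(n);P=np.asarray(P,float);q=np.array(c["world_to_cam"])@np.append(P,1);p=np.array(c["mtx"])@q[:3];return p[:2]/p[2]
def tri(a,b):
    (o1,d1),(o2,d2)=ray("top",*a),ray("side",*b)
    A=np.stack([d1,-d2],1);s=np.linalg.lstsq(A,o2-o1,rcond=None)[0]
    p,q=o1+d1*s[0],o2+d2*s[1];return (p+q)/2,np.linalg.norm(p-q)
def wray(st,u,v):
    c=calibration("wrist");K=np.array(c["mtx"]);H=np.array(c["hand_eye"])
    x,y=(u-K[0,2])/K[0,0],(v-K[1,2])/K[1,1];r=np.hypot(x,y);s=np.sin(r)/max(r,1e-9)
    d=np.array([x*s,y*s,np.cos(r)]);q=st["ee_rot"];Rw=R.from_quat(q[[1,2,3,0]]).as_matrix()
    return st["position"]+Rw@H[:3,3],Rw@H[:3,:3]@d
def wonz(st,u,v,z):
    o,d=wray(st,u,v);return o+d*(z-o[2])/d[2]
def wproj(st,P):
    c=calibration("wrist");K=np.array(c["mtx"]);H=np.array(c["hand_eye"]);q=st["ee_rot"];Rw=R.from_quat(q[[1,2,3,0]]).as_matrix()
    p=H[:3,:3].T@(Rw.T@(np.asarray(P)-st["position"])-H[:3,3]);r=np.arctan2(np.hypot(p[0],p[1]),p[2]);k=r/max(np.hypot(p[0],p[1]),1e-9)
    return np.array([K[0,0]*k*p[0]+K[0,2],K[1,1]*k*p[1]+K[1,2]])
def plan(tgt,yaw,st=None):
    """tool-frame shift (mm) and turn (deg) from now to TCP tgt with jaw axis yaw deg (world, mod 180), pointing down"""
    st=st or get_state();q=st["ee_rot"];M=R.from_quat(q[[1,2,3,0]]).as_matrix()
    best=None
    for k in (0,180):
        y=np.deg2rad(yaw+k);Y=np.array([np.cos(y),np.sin(y),0]);Z=np.array([0,0,-1.]);X=np.cross(Y,Z)
        w=R.from_matrix(M.T@np.stack([X,Y,Z],1)).as_rotvec(degrees=True)
        print("yaw",yaw+k,"turn",np.round(w,1),"q6",np.round(np.rad2deg(st["qpos"][5]),0))
    print("shift tool mm",np.round(M.T@(np.asarray(tgt)-st["position"])*1000,1),"pos",np.round(st["position"],4),"Y",np.round(M[:,1],3),"clock",st["clock"],"w",round(st["width"],4))
E
python3 - <<'E'
from h import *
t=lambda x,y:(x/3.7+240,y/3.7+155)
t2=lambda x,y:(x/4+90,y/4+160)
s=lambda x,y:(x/3+140,y/2.2+110)
it={"mill":(t2(303,493),s(155,52),.17),"salt":(t(541,441),s(172,390),.088),"jarA":(t2(122,317),s(276,49),.105),"jarB":(t(541,144),s(493,364),.105),
"short":(t2(333,162),s(391,107),.066),"fat":(t(683,290),s(347,451),.105),"blue1":(t(443,70),s(555,308),.105),"blue2":(t(433,172),s(449,308),.105),"blue3":(t(515,262),s(363,357),.105),"yel":(t(654,143),s(516,425),.105)}
for k,(a,b,z) in it.items():
    P,e=tri(a,b);print(k,np.round(P,3),"gap",round(e,4),"top",np.round(onz("top",*a,z),3),"side",np.round(onz("side",*b,z),3))
# carrier corners top edges z .046/.038
for k,p,z in [("farL",t(132,40),.046),("farR",t(240,62),.046),("nearL",t(44,405),.046),("nearR",t(155,432),.046)]:
    print(k,np.round(onz("top",*p,z),3))
for k,p in [("farL",s(541,222)),("farR",s(538,290)),("nearL",s(217,211)),("nearR",s(203,245))]:
    print(k,np.round(onz("side",*p,.046),3))
E
```

```text
mill [0.374 0.284 0.166] gap 0.0002 top [0.374 0.283 0.17 ] side [0.375 0.275 0.17 ]
salt [ 0.388 -0.295  0.088] gap 0.0022 top [ 0.387 -0.295  0.088] side [ 0.389 -0.296  0.088]
jarA [0.495 0.426 0.097] gap 0.0009 top [0.494 0.423 0.105] side [0.495 0.408 0.105]
jarB [ 0.608 -0.305  0.099] gap 0.0016 top [ 0.606 -0.304  0.105] side [ 0.608 -0.312  0.105]
short [0.608 0.293 0.057] gap 0.0013 top [0.605 0.291 0.066] side [0.606 0.276 0.066]
fat [ 0.497 -0.403  0.103] gap 0.0047 top [ 0.495 -0.402  0.105] side [ 0.5   -0.404  0.105]
blue1 [ 0.666 -0.234  0.101] gap 0.0029 top [ 0.664 -0.233  0.105] side [ 0.667 -0.239  0.105]
blue2 [ 0.589 -0.223  0.101] gap 0.0041 top [ 0.586 -0.222  0.105] side [ 0.59  -0.227  0.105]
blue3 [ 0.52  -0.281  0.098] gap 0.003 top [ 0.518 -0.28   0.105] side [ 0.521 -0.289  0.105]
yel [ 0.607 -0.389  0.103] gap 0.0028 top [ 0.605 -0.388  0.105] side [ 0.608 -0.39   0.105]
farL [ 0.706 -0.001  0.046]
farR [ 0.687 -0.085  0.046]
nearL [0.422 0.071 0.046]
nearR [ 0.4   -0.013  0.046]
farL [ 0.708 -0.005  0.046]
farR [ 0.678 -0.135  0.046]
nearL [0.421 0.065 0.046]
nearR [ 0.407 -0.006  0.046]
```

drive_tool(targets=[0, 0, 0, 40, -36, -8, 1, 0, 0, 0, 40, -36, -8, 1, 0, 0, 0, 40, -36, -8, 1, 0, 0, 0, 40, -36, -8, 1, 0, 0, 0, 40, -36, -8, 1, 0, 0, 0, 40, -36, -8, 1, 0, 0, 0, 40, -36, -8, 1, 0, 0, 0, 40, -36, -8, 1, 0, 0, 0, 40, -36, -8, 1, 0, 0, 0, 40, -36, -8, 1, 0, 0, 0, 40, -36, -8, 1, 0, 0, 0, 39, -36, -8, 1], grip_force=40)

```text
clock: 1.65
position: [0.5005, 0.001, 0.3274]
ee_rot: [0.0, 0.99, 0.144, -0.0]
contact_force: [1.5, -0.7, 0.7]
width: 0.0855
```

```bash
python3 - <<'E'
from h import *
st=get_state(); im=get_image("wrist"); cv2.imwrite("pics/w1.png",im[:,:,::-1])
import pickle;pickle.dump(st,open("st1.pkl","wb"))
plan((.374,.284,.3),-73.4,st)
a=np.deg2rad(-14.15);ex=np.array([-np.cos(a),-np.sin(a),0]);ey=np.array([-ex[1],ex[0],0])*1
ey=np.array([np.cos(np.pi/2)*0-ex[1],ex[0],0]);C=np.array([.554,-.007,0])
for n,x,y,z in [("c++",148.5,44,38),("c+-",148.5,-44,38),("c-+",-148.5,44,38),("c--",-148.5,-44,38),("p1",-55,0,35),("p2",12,0,35),("p3",79,0,35)]:
    P=C+ex*x/1e3+ey*y/1e3+np.array([0,0,z/1e3]);print(n,np.round(P,3),np.round(wproj(st,P),1),np.round(proj("top",P),1))
E
```

```text
yaw -73.4 turn [ 0.  0. -0.] q6 66.0
yaw 106.6 turn [  0.  -0. 180.] q6 66.0
shift tool mm [ -40.5 -307.3   27.3] pos [0.5005 0.001  0.3274] Y [ 0.285 -0.959  0.   ] clock 1.65 w 0.0855
c++ [ 0.399 -0.013  0.038] [273.4 235.5] [282.2 272.2]
c+- [0.421 0.072 0.038] [219.5 205.6] [251.8 265.1]
c-+ [ 0.687 -0.086  0.038] [385.5  55.9] [305.  172.4]
c-- [ 0.709 -0.001  0.038] [330.1  20.2] [275.7 165.7]
p1 [ 0.607 -0.02   0.035] [322.4  94.6] [283.1 199.8]
p2 [ 0.542 -0.004  0.035] [296.4 137. ] [277.9 222.1]
p3 [0.477 0.012 0.035] [271.1 178.9] [272.6 244.8]
```

View pics/w1.png

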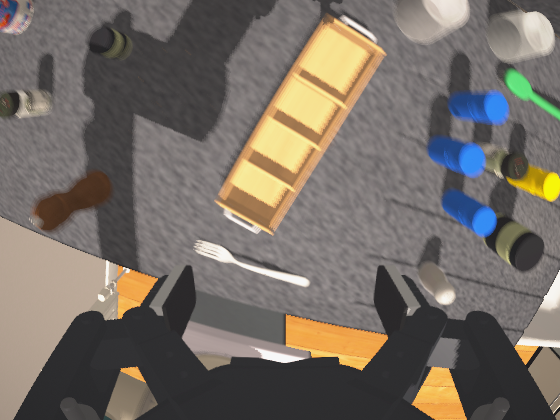

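```bash
python3 - <<'E'
import cv2
w=cv2.imread("pics/w1.png")
cv2.imwrite("pics/w1z.png",cv2.resize(w[0:245,200:400],None,fx=2.4,fy=2.4,interpolation=cv2.INTER_CUBIC))
E
```

```text
(no output)
```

View pics/w1z.png

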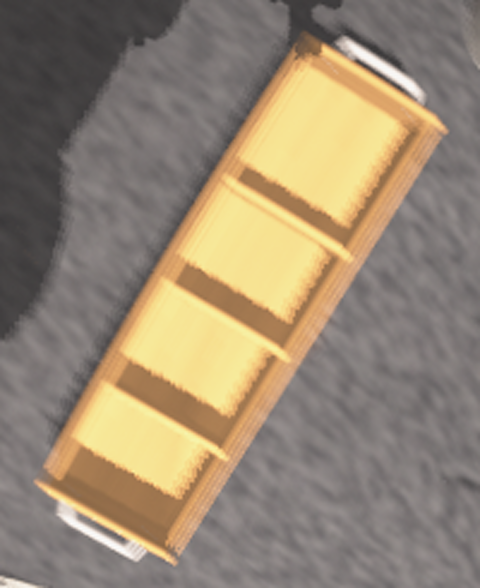

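```bash
python3 - <<'E'
from h import *
import pickle;st=pickle.load(open("st1.pkl","rb"))
f=lambda p:(p[0]/2.4+200,p[1]/2.4)
c={k:wonz(st,*f(p),.046) for k,p in dict(nL=(37,483),nR=(178,563),fL=(303,37),fR=(446,131)).items()}
for k in c: print(k,np.round(c[k],4))
C=sum(c.values())/4;d=(c["fL"]+c["fR"]-c["nL"]-c["nR"])/2;a=np.arctan2(d[1],d[0])
print("C",np.round(C,4),"len",np.linalg.norm(d),"yaw",np.rad2deg(a),"w",np.linalg.norm(c["nL"]-c["nR"]))
ex=-np.array([np.cos(a),np.sin(a),0]);ey=np.array([-ex[1],ex[0],0])
for n,p,q in [("p1",(226,177),(350,256)),("p2",(168,282),(288,358)),("p3",(106,385),(226,456))]:
    m=(wonz(st,*f(p),.035)+wonz(st,*f(q),.035))/2; print(n,np.round([(m-C)@ex*1e3,(m-C)@ey*1e3],1))
for x in (-100.5,-21.5,45.5,112.5): print(x,np.round(C+ex*x/1e3,4))
E
```

```text
nL [0.4281 0.0781 0.046 ]
nR [ 0.4041 -0.0134  0.046 ]
fL [0.7112 0.0064 0.046 ]
fR [ 0.6871 -0.0839  0.046 ]
C [ 0.5576 -0.0032  0.046 ] len 0.2918609972555633 yaw -14.099156184809718 w 0.09459003691263729
p1 [-56.2  -0.9]
p2 [11.1  0.7]
p3 [78.4 -0.2]
-100.5 [ 0.6551 -0.0277  0.046 ]
-21.5 [ 0.5785 -0.0085  0.046 ]
45.5 [0.5135 0.0079 0.046 ]
112.5 [0.4485 0.0242 0.046 ]
```

drive_tool(targets=[0, 0, 0, -6, -50, 8, 1, 0, 0, 0, -6, -50, 8, 1, 0, 0, 0, -6, -50, 8, 1, 0, 0, 0, -6, -50, 8, 1, 0, 0, 0, -6, -50, 8, 1, 0, 0, 0, -6, -50, 8, 1, 0, 0, 0, -4.5, -7.3, 8, 1, 0, 0, 0, 0, 0, 0, 1])

```text
clock: 2.7
position: [0.3728, 0.2819, 0.2705]
ee_rot: [0.001, 0.989, 0.145, -0.001]
contact_force: [0.4, 0.4, -0.2]
width: 0.0857
```

```bash
python3 - <<'E'
from h import *
st=get_state(); im=get_image("wrist"); cv2.imwrite("pics/w2.png",im[:,:,::-1])
plan((.374,.284,.122),-73.4,st)
for z in (.0,.141,.17): print(z,wproj(st,(.374,.284,z)))
E
```

```text
yaw -73.4 turn [0.1 0.1 0. ] q6 102.0
yaw 106.6 turn [-2.0e-01  1.0e-01 -1.8e+02] q6 102.0
shift tool mm [  2.   -1.9 148.5] pos [0.3728 0.2819 0.2705] Y [ 0.286 -0.958  0.001] clock 2.7 w 0.0857
0.0 [282.28410917 166.54927244]
0.141 [281.57615978 195.29436438]
0.17 [281.34010612 205.03167177]
```

View pics/w2.png

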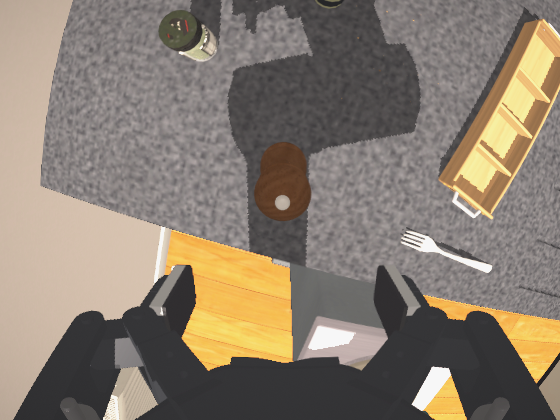

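drive_tool(targets=[0, 0, 0, 2, -2, 40, 1, 0, 0, 0, 0, 0, 45, 1, 0, 0, 0, 0, 0, 40, 1, 0, 0, 0, 0, 0, 23, 1, 0, 0, 0, 0, 0, 0, 1, 0, 0, 0, 0, 0, 0, 0, 0, 0, 0, 0, 0, 0, 0, 0, 0, 0, 0, 0, 0, 0, 0, 0, 0, 0, 0, 0, 0, 0, 0, 0, 0, 0, 0, 0], grip_force=40)

```text
clock: 4.0
position: [0.3761, 0.2852, 0.1249]
ee_rot: [-0.0, 0.99, 0.144, 0.002]
contact_force: [0.6, -1.1, 6.8]
width: 0.0465
```

drive_tool(targets=[0, 0, 0, 0, 0, -15, 0, 0, 0, 0, 0, 0, -30, 0, 0, 0, 0, 0, 0, -40, 0, 0, 0, 0, 0, 0, 0, 0])

```text
clock: 4.5
position: [0.3769, 0.286, 0.2116]
ee_rot: [-0.001, 0.99, 0.144, 0.004]
contact_force: [0.4, 1.3, -2.7]
width: 0.0462
```

```bash
python3 - <<'E'
from h import *
st=get_state();print(st["contact_force"])
im=get_image("side"); cv2.imwrite("pics/s3.png",cv2.resize(im[80:260,120:340,::-1],None,fx=3,fy=3))
plan((.6535,-.0295,.20),-104.1,st)
E
```

```text
[ 0.39850822  1.30706463 -2.6675291 ]
yaw -104.1 turn [-0.2 -0.4 30.7] q6 102.0
yaw 75.9 turn [   0.5   -0.3 -149.3] q6 102.0
shift tool mm [175.1 381.3  12.3] pos [0.3769 0.286  0.2116] Y [ 0.285 -0.959 -0.002] clock 4.5 w 0.0462
```

View pics/s3.png

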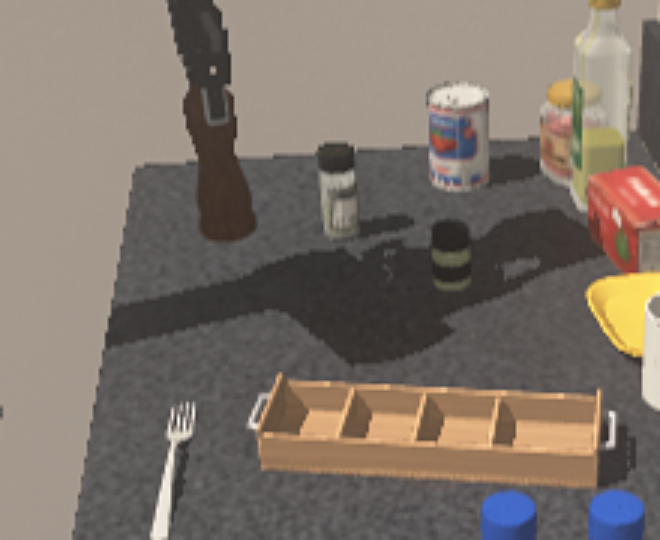

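drive_tool(targets=[0, 0, 10.2, 0, 0, 0, 0, 0, 0, 10.2, 0, 0, 0, 0, 0, 0, 10.3, 0, 0, 0, 0, 0, 0, 0, 38, 26.5, 0, 0, 0, 0, 0, 38, 26.5, 0, 0, 0, 0, 0, 38, 26.5, 0, 0, 0, 0, 0, 38, 26.5, 0, 0, 0, 0, 0, 38, 26.5, 0, 0, 0, 0, 0, 38, 26.5, 0, 0, 0, 0, 0, 38, 26.5, 0, 0, 0, 0, 0, 38, 26.5, 0, 0, 0, 0, 0, 38, 26.5, 0, 0])

```text
clock: 6.05
position: [0.648, -0.0311, 0.2061]
ee_rot: [-0.0, 0.992, -0.123, -0.002]
contact_force: [0.4, 0.8, -2.4]
width: 0.0463
```

drive_tool(targets=[0, 0, 0, 0, 0, 0, 0, 0, 0, 0, 0, 0, 0, 0])

```text
clock: 6.3
position: [0.6469, -0.0297, 0.2064]
ee_rot: [-0.0, 0.992, -0.123, -0.002]
contact_force: [0.4, -0.3, -1.1]
width: 0.0465
```

```bash
cat > look.py <<'E'
from h import *
import sys
tag=sys.argv[1]
st=get_state();print(np.round(st["contact_force"],1))
W=get_image("wrist");T=get_image("top");S=get_image("side")
for n,i in (("w",W),("t",T),("s",S)): cv2.imwrite(f"pics/{n}{tag}.png",i[:,:,::-1])
a=W[:,80:480];b=cv2.resize(T[150:300,210:360],(400,400),interpolation=cv2.INTER_CUBIC);
cv2.imwrite(f"pics/c{tag}.png",np.hstack([a[:400],b])[:,:,::-1])
c=S[150:390,150:450];cv2.imwrite(f"pics/d{tag}.png",cv2.resize(c,None,fx=2.5,fy=2.5,interpolation=cv2.INTER_CUBIC)[:,:,::-1])
E
python3 look.py 4; python3 -c "
from h import *
plan((.6535,-.0295,.14),-104.1)"
```

```text
[ 0.4 -0.3 -1.1]
yaw -104.1 turn [-0.   0.1  0. ] q6 95.0
yaw 75.9 turn [-1.0e-01 -0.0e+00 -1.8e+02] q6 95.0
shift tool mm [ 6.4 -1.  67.9] pos [ 0.6472 -0.029   0.2079] Y [-0.243 -0.97  -0.   ] clock 6.45 w 0.0463
```

View pics/c4.png

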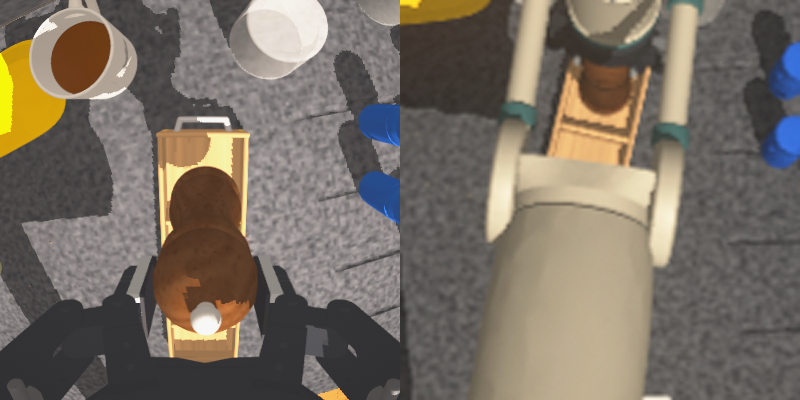

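View pics/d4.png

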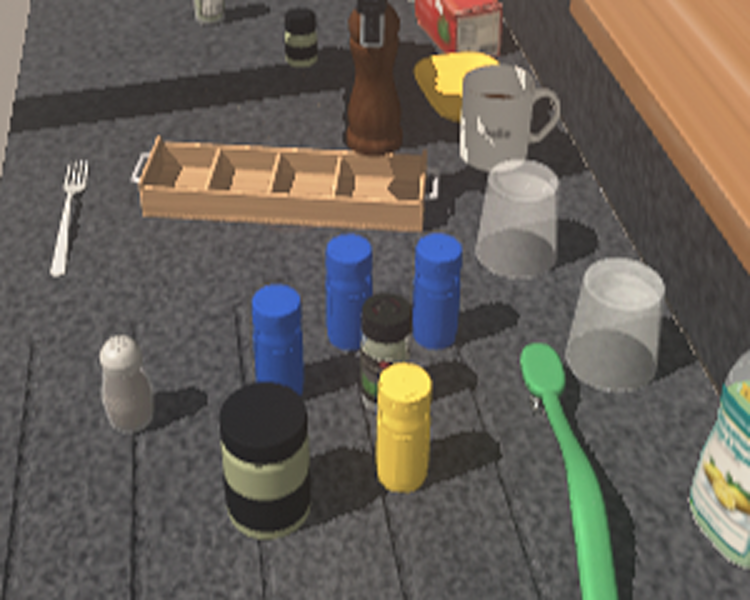

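```bash
python3 - <<'E'
from h import *
st=get_state()
a,b=wonz(st,237,133,.046),wonz(st,330,131,.046)
print(a,b,(a+b)/2,np.linalg.norm(a-b))
for p in [(.700,-.0412,.046)]: print(wproj(st,p))
E
```

```text
[7.10536520e-01 4.45750643e-05 4.60000000e-02] [ 0.69105292 -0.08509703  0.046     ] [ 0.70079472 -0.04252623  0.046     ] 0.08734245233838898
[282.29207589 132.64036477]
```

drive_tool(targets=[0, 0, 0, 6.5, -0.5, 15, 0, 0, 0, 0, 0, 0, 30, 0, 0, 0, 0, 0, 0, 18, 0, 0, 0, 0, 0, 0, 5, 0, 0, 0, 0, 0, 0, 0, 0])

```text
clock: 7.08
position: [0.6547, -0.0309, 0.14]
ee_rot: [0.0, 0.992, -0.123, -0.0]
contact_force: [0.6, 0.4, -0.5]
width: 0.0464
```

drive_tool(targets=[0, 0, 0, 0, 0, 3, 0, 0, 0, 0, 0, 0, 2, 0, 0, 0, 0, 0, 0, 1, 0, 0, 0, 0, 0, 0, 0, 0])

```text
clock: 7.58
position: [0.6546, -0.0312, 0.1344]
ee_rot: [0.0, 0.992, -0.123, 0.0]
contact_force: [1.1, 0.1, -1.9]
width: 0.0463
```

drive_tool(targets=[0, 0, 0, 0, 0, 1, 0, 0, 0, 0, 0, 0, 1, 0, 0, 0, 0, 0, 0, 0, 0])

```text
clock: 7.95
position: [0.6549, -0.0313, 0.1331]
ee_rot: [0.0, 0.992, -0.123, 0.001]
contact_force: [-1.0, -0.5, 3.0]
width: 0.0465
```

drive_tool(targets=[0, 0, 0, 0, 0, 1, 0, 0, 0, 0, 0, 0, 0, 0])

```text
clock: 8.2
position: [0.6552, -0.0313, 0.1331]
ee_rot: [0.0, 0.992, -0.123, 0.001]
contact_force: [-1.4, 0.6, 8.4]
width: 0.0462
```

drive_tool(targets=[0, 0, 0, 0, 0, -0.5, 0.6, 0, 0, 0, 0, 0, 0, 0.7, 0, 0, 0, 0, 0, 0, 0.9, 0, 0, 0, 0, 0, 0, 1, 0, 0, 0, 0, 0, -15, 1, 0, 0, 0, 0, 0, -40, 1, 0, 0, 0, 0, 0, -50, 1])

```text
clock: 9.07
position: [0.6542, -0.0311, 0.2379]
ee_rot: [0.0, 0.992, -0.123, -0.001]
contact_force: [0.8, 0.5, -0.7]
width: 0.0851
```

```bash
python3 look.py 5; python3 -c "
from h import *
plan((.387,-.295,.13),-104.1)"
```

```text
[ 0.8  0.5 -0.7]
yaw -104.1 turn [-0.  -0.5 -0.1] q6 95.0
yaw 75.9 turn [-8.000e-01  1.000e-01  1.799e+02] q6 95.0
shift tool mm [-198.1  321.6  109.7] pos [ 0.6568 -0.0315  0.2417] Y [-0.244 -0.97  -0.001] clock 9.225 w 0.0857
```

View pics/c5.png

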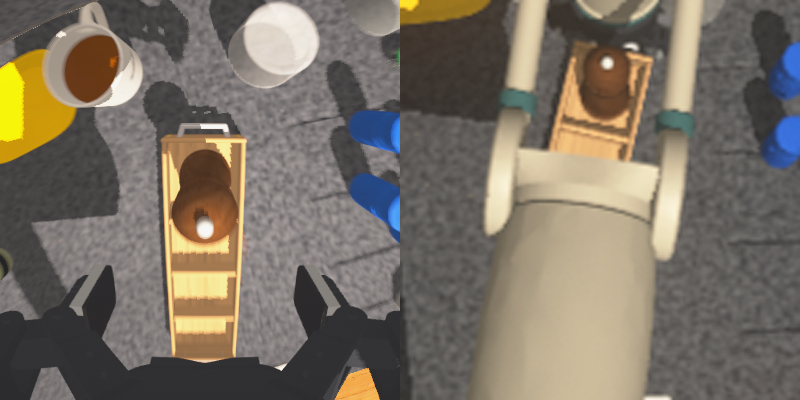

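View pics/d5.png

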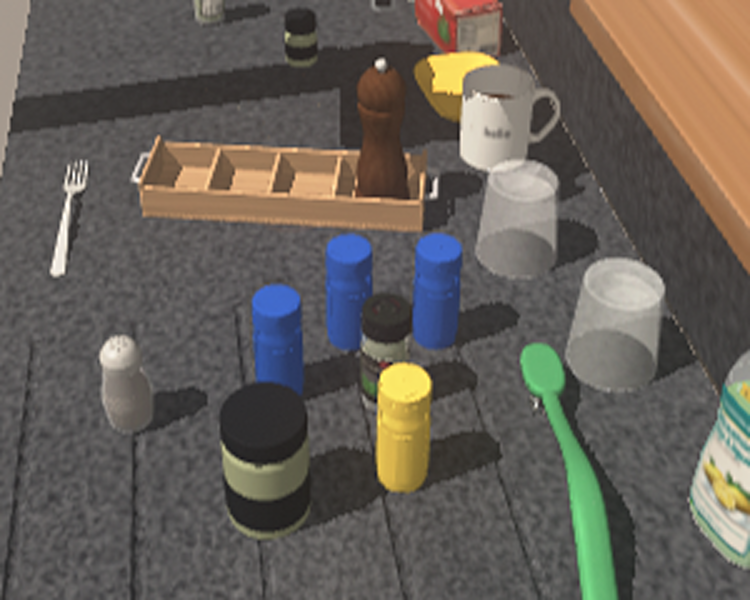

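drive_tool(targets=[0, 0, 0, -25, 40, 0, 1, 0, 0, 0, -25, 40, 0, 1, 0, 0, 0, -25, 40, 10, 1, 0, 0, 0, -25, 40, 10, 1, 0, 0, 0, -25, 40, 10, 1, 0, 0, 0, -25, 40, 10, 1, 0, 0, 0, -25, 40, 10, 1, 0, 0, 0, -23, 41, 10, 1, 0, 0, 0, 0, 0, 0, 1, 0, 0, 0, 0, 0, 0, 1])

```text
clock: 10.48
position: [0.3842, -0.2936, 0.1767]
ee_rot: [-0.0, 0.992, -0.124, 0.0]
contact_force: [0.5, 0.2, 0.2]
width: 0.0856
```

```bash
python3 - <<'E'
from h import *
st=get_state(); im=get_image("wrist"); cv2.imwrite("pics/w6.png",im[:,:,::-1])
plan((.388,-.295,.033),-104.1,st)
for z in (.0,.09): print(z,wproj(st,(.388,-.295,z)))
E
```

```text
yaw -104.1 turn [-0.1  0.  -0.1] q6 59.0
yaw 75.9 turn [0.000e+00 1.000e-01 1.799e+02] q6 59.0
shift tool mm [  4.    0.5 143.7] pos [ 0.3842 -0.2936  0.1767] Y [-0.245 -0.969 -0.001] clock 10.475 w 0.0856
0.0 [283.99314354 181.5549959 ]
0.09 [283.78348532 208.29394159]
```

View pics/w6.png

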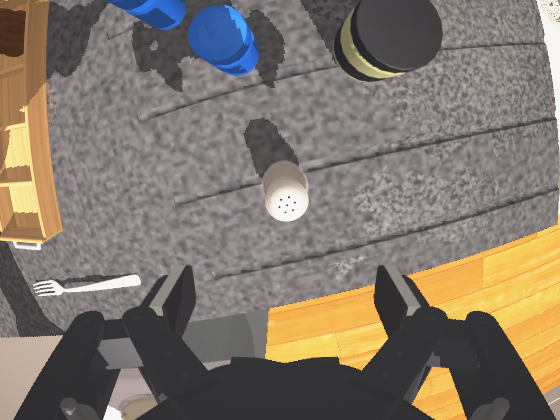

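drive_tool(targets=[0, 0, 0, 6, 2, 30, 1, 0, 0, 0, 0, 0, 40, 1, 0, 0, 0, 0, 0, 40, 1, 0, 0, 0, 0, 0, 25, 1, 0, 0, 0, 0, 0, 8, 1, 0, 0, 0, 0, 0, 0, 1, 0, 0, 0, 0, 0, 0, 0, 0, 0, 0, 0, 0, 0, 0, 0, 0, 0, 0, 0, 0, 0, 0, 0, 0, 0, 0, 0, 0, 0, 0, 0, 0, 0, 0, 0], grip_force=30)

```text
clock: 11.9
position: [0.3899, -0.2976, 0.035]
ee_rot: [0.0, 0.992, -0.123, 0.001]
contact_force: [0.4, 1.1, 6.0]
width: 0.0379
```

drive_tool(targets=[0, 0, 0, 0, 0, -15, 0, 0, 0, 0, 0, 0, -40, 0, 0, 0, 0, 0, 0, -30, 0, 0, 0, 0, 0, 0, 0, 0])

```text
clock: 12.4
position: [0.3907, -0.2988, 0.1211]
ee_rot: [0.002, 0.992, -0.123, 0.002]
contact_force: [-0.8, -0.7, -1.1]
width: 0.0382
```

```bash
python3 look.py 7; python3 -c "
from h import *
plan((.447,.0214,.12),-104.1)"
```

```text
[-0.8 -0.7 -1.1]
yaw -104.1 turn [-0.1  0.1 -0.1] q6 59.0
yaw 75.9 turn [2.000e-01 1.000e-01 1.799e+02] q6 59.0
shift tool mm [ -21.2 -322.7   -1.8] pos [ 0.3886 -0.2967  0.1178] Y [-0.245 -0.97  -0.001] clock 12.55 w 0.0379
```

View pics/w7.png

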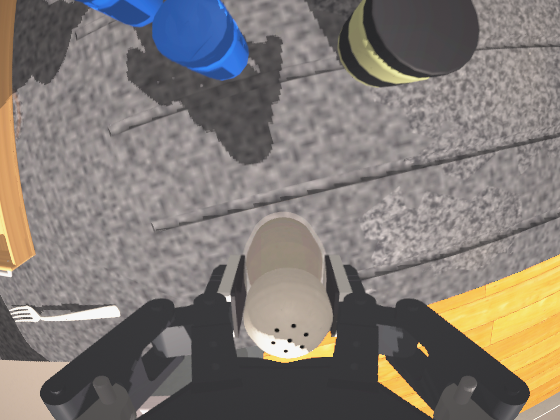

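View pics/d7.png

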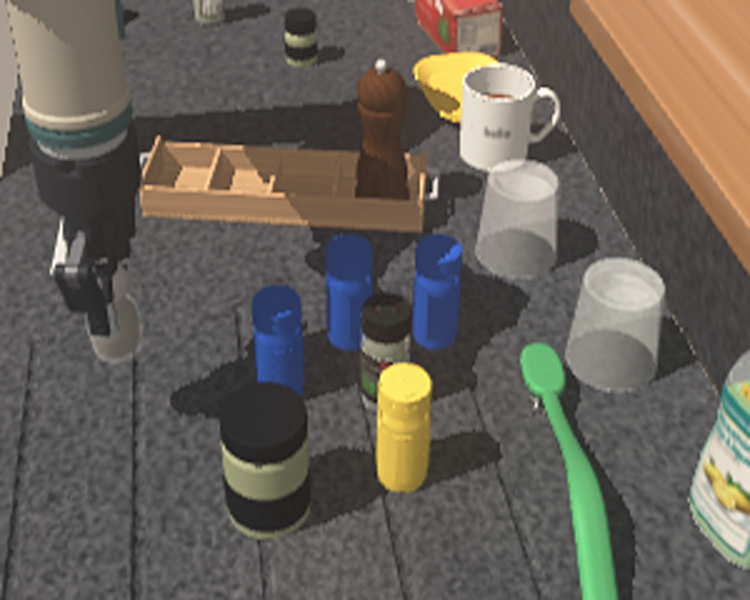

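drive_tool(targets=[0, 0, 0, -3, -30, -5, 0, 0, 0, 0, -3, -45, 0, 0, 0, 0, 0, -3, -50, 0, 0, 0, 0, 0, -3, -50, 0, 0, 0, 0, 0, -3, -50, 0, 0, 0, 0, 0, -3, -50, 0, 0, 0, 0, 0, -3, -48, 0, 0, 0, 0, 0, 0, 0, 0, 0, 0, 0, 0, 0, 0, 0, 0])

```text
clock: 13.68
position: [0.4472, 0.0207, 0.1227]
ee_rot: [0.0, 0.992, -0.123, -0.001]
contact_force: [-1.4, 0.2, -2.2]
width: 0.0383
```

```bash
python3 look.py 8; python3 -c "
from h import *
plan((.447,.0214,.044),-104.1)"
```

```text
[-1.4  0.2 -2.2]
yaw -104.1 turn [ 0.   0.1 -0.2] q6 98.0
yaw 75.9 turn [ 1.000e-01 -1.000e-01  1.798e+02] q6 98.0
shift tool mm [-1.  -1.4 79.3] pos [0.4477 0.0198 0.1233] Y [-0.246 -0.969  0.001] clock 13.825 w 0.0381
```

View pics/w8.png

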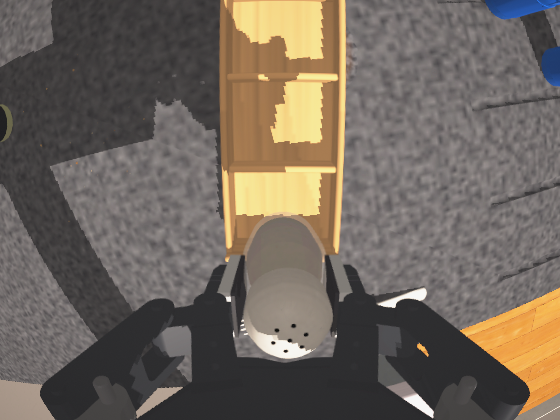

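View pics/d8.png

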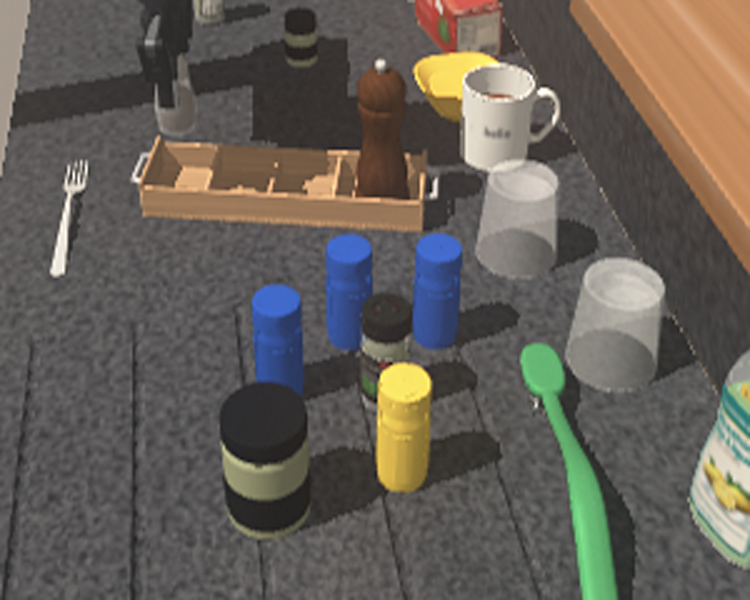

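```bash
python3 - <<'E'
from h import *
st=get_state();a=np.deg2rad(-14.1);ex=-np.array([np.cos(a),np.sin(a),0]);C=np.array([.556,-.006,0])
for p in [(283,169),(283,76)]:
    P=wonz(st,*p,.035);print(P,(P-C)@ex,(P-C)@np.array([-ex[1],ex[0],0]))
E
```

```text
[0.47993843 0.01164837 0.035     ] 0.07806939854461262 0.0014130816702232173
[ 0.54475179 -0.00488021  0.035     ] 0.011182123918106567 0.0016541787735069554
```

drive_tool(targets=[0, 0, 0, -1, 0, 15, 0, 0, 0, 0, 0, 0, 30, 0, 0, 0, 0, 0, 0, 22, 0, 0, 0, 0, 0, 0, 6, 0, 0, 0, 0, 0, 0, 0, 0])

```text
clock: 14.45
position: [0.4472, 0.0205, 0.0508]
ee_rot: [0.0, 0.992, -0.124, -0.0]
contact_force: [1.2, 0.5, -1.6]
width: 0.0381
```

drive_tool(targets=[0, 0, 0, 0, 0, 4, 0, 0, 0, 0, 0, 0, 2, 0, 0, 0, 0, 0, 0, 0, 0])

```text
clock: 14.82
position: [0.4472, 0.0212, 0.045]
ee_rot: [0.0, 0.992, -0.123, 0.0]
contact_force: [0.3, 0.3, -1.3]
width: 0.0381
```

drive_tool(targets=[0, 0, 0, 0, 0, 1, 0, 0, 0, 0, 0, 0, 0, 0])

```text
clock: 15.08
position: [0.4471, 0.0212, 0.0438]
ee_rot: [0.0, 0.992, -0.123, 0.0]
contact_force: [0.1, -0.4, -1.8]
width: 0.0382
```

drive_tool(targets=[0, 0, 0, 0, 0, 1, 0, 0, 0, 0, 0, 0, 0, 0])

```text
clock: 15.32
position: [0.4474, 0.0211, 0.0431]
ee_rot: [0.0, 0.992, -0.123, 0.0]
contact_force: [-0.9, -0.1, 3.0]
width: 0.0381
```

drive_tool(targets=[0, 0, 0, 0, 0, 1, 0, 0, 0, 0, 0, 0, 0, 0])

```text
clock: 15.58
position: [0.4477, 0.021, 0.043]
ee_rot: [0.0, 0.992, -0.123, 0.001]
contact_force: [-2.2, 0.3, 11.3]
width: 0.0384
```

drive_tool(targets=[0, 0, 0, 0, 0, -1, 0.5, 0, 0, 0, 0, 0, 0, 0.6, 0, 0, 0, 0, 0, 0, 0.8, 0, 0, 0, 0, 0, 0, 1, 0, 0, 0, 0, 0, -10, 1, 0, 0, 0, 0, 0, -40, 1, 0, 0, 0, 0, 0, -60, 1, 0, 0, 0, 0, 0, -40, 1])

```text
clock: 16.58
position: [0.4479, 0.0211, 0.196]
ee_rot: [0.0, 0.992, -0.123, 0.002]
contact_force: [0.8, 0.3, -0.7]
width: 0.0855
```

```bash
python3 look.py 9; python3 -c "
from h import *
plan((.495,.425,.2),-90)"
```

```text
[ 0.8  0.3 -0.7]
yaw -90 turn [ -0.   -0.4 -14.1] q6 98.0
yaw 90 turn [ -0.5   0.  165.8] q6 98.0
shift tool mm [ -53.9 -403.    -4.4] pos [0.4487 0.021  0.1956] Y [-0.244 -0.97  -0.001] clock 16.725 w 0.0854
```

View pics/c9.png

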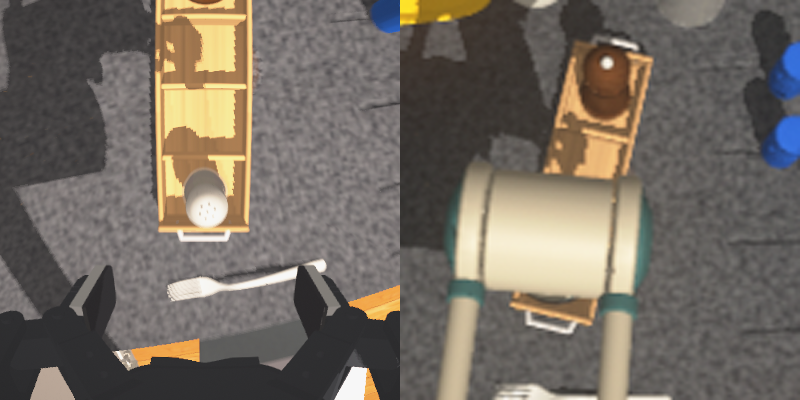

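View pics/d9.png

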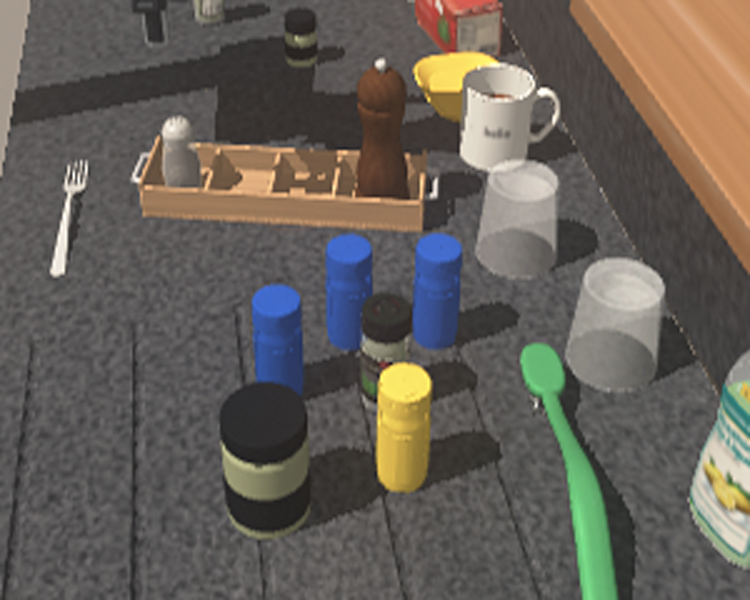

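drive_tool(targets=[0, 0, -7, 0, 0, 0, 1, 0, 0, -7.1, 0, 0, 0, 1, 0, 0, 0, 6, -50, 0, 1, 0, 0, 0, 6, -50, 0, 1, 0, 0, 0, 6, -50, 0, 1, 0, 0, 0, 6, -50, 0, 1, 0, 0, 0, 6, -50, 0, 1, 0, 0, 0, 6, -50, 0, 1, 0, 0, 0, 6, -50, 0, 1, 0, 0, 0, 5, -50, 0, 1, 0, 0, 0, 0, 0, 0, 1, 0, 0, 0, 0, 0, 0, 1])

```text
clock: 18.23
position: [0.4935, 0.4203, 0.1911]
ee_rot: [0.001, 1.0, -0.0, -0.001]
contact_force: [-0.1, -0.5, -0.0]
width: 0.0854
```

```bash
python3 - <<'E'
from h import *
st=get_state(); im=get_image("wrist"); cv2.imwrite("pics/w10.png",im[:,:,::-1])
plan((.495,.425,.056),-90,st)
for z in (.0,.105): print(z,wproj(st,(.495,.425,z)))
E
```

```text
yaw -90 turn [ 0.2  0.2 -0. ] q6 124.0
yaw 90 turn [  0.2  -0.2 180. ] q6 124.0
shift tool mm [  1.8  -5.1 135.1] pos [0.4935 0.4203 0.1911] Y [-0.    -1.     0.003] clock 18.225 w 0.0854
0.0 [278.61996401 180.24856652]
0.105 [276.66231728 211.2551056 ]
```

View pics/w10.png

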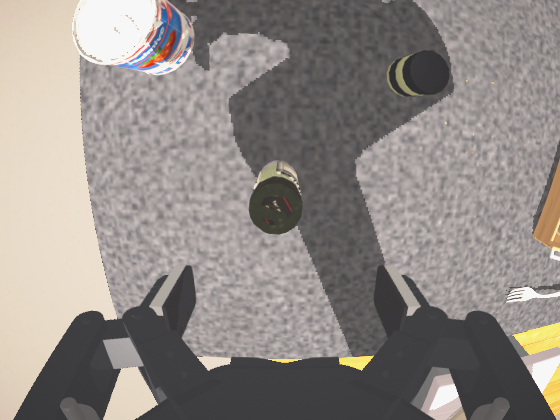

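drive_tool(targets=[0, 0, 0, 4.5, -5.5, 30, 1, 0, 0, 0, 0, 0, 40, 1, 0, 0, 0, 0, 0, 40, 1, 0, 0, 0, 0, 0, 20, 1, 0, 0, 0, 0, 0, 5, 1, 0, 0, 0, 0, 0, 0, 1, 0, 0, 0, 0, 0, 0, 0, 0, 0, 0, 0, 0, 0, 0, 0, 0, 0, 0, 0, 0, 0, 0, 0, 0, 0, 0, 0, 0, 0, 0, 0, 0, 0, 0, 0], grip_force=35)

```text
clock: 19.65
position: [0.4994, 0.427, 0.0588]
ee_rot: [-0.0, 1.0, -0.0, 0.001]
contact_force: [-0.5, 0.5, 6.1]
width: 0.0402
```

drive_tool(targets=[0, 0, 0, 0, 0, -15, 0, 0, 0, 0, 0, 0, -40, 0, 0, 0, 0, 0, 0, -45, 0, 0, 0, 0, 0, 0, 0, 0, 0, 0, 0, 0, 0, 0, 0])

```text
clock: 20.27
position: [0.4983, 0.4262, 0.1573]
ee_rot: [0.0, 1.0, -0.0, -0.001]
contact_force: [-0.1, -0.6, -2.3]
width: 0.0403
```

```bash
python3 - <<'E'
from h import *
st=get_state(); im=get_image("wrist"); cv2.imwrite("pics/w11.png",im[:,:,::-1])
plan((.577,-.0112,.16),-104.1,st)
E
```

```text
yaw -104.1 turn [ 0.1  0.1 14.1] q6 125.0
yaw 75.9 turn [-1.000e-01  1.000e-01 -1.659e+02] q6 125.0
shift tool mm [ 79.  437.3  -2.4] pos [0.4983 0.4262 0.1573] Y [-0.001 -1.     0.001] clock 20.275 w 0.0403
```

View pics/w11.png

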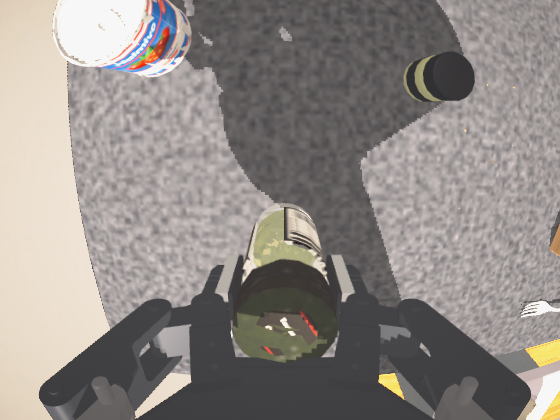

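drive_tool(targets=[0, 0, -10.4, 0, 0, 0, 0, 0, 0, -10.4, 0, 0, 0, 0, 0, 0, -10.4, 0, 0, 0, 0, 0, 0, -10.4, 0, 0, 0, 0, 0, 0, -10.4, 0, 0, 0, 0, 0, 0, -10.4, 0, 0, 0, 0, 0, 0, -10.4, 0, 0, 0, 0, 0, 0, -10.4, 0, 0, 0, 0, 0, 0, -10.4, 0, 0, 0, 0, 0, 0, -10.4, 0, 0, 0, 0, 0, 0, -10.4, 0, 0, 0, 0, 0, 0, -10.4, 0, 0, 0, 0])

```text
clock: 21.82
position: [0.4979, 0.4259, 0.1554]
ee_rot: [-0.001, 0.461, 0.887, -0.002]
contact_force: [0.6, -0.8, -2.0]
width: 0.0399
```

drive_tool(targets=[0, 0, -10.4, 0, 0, 0, 0, 0, 0, -10.4, 0, 0, 0, 0, 0, 0, -10.4, 0, 0, 0, 0, 0, 0, -9.9, 0, 0, 0, 0, 0, 0, 0, 0, 0, 0, 0])

```text
clock: 22.45
position: [0.4981, 0.426, 0.1558]
ee_rot: [-0.001, 0.124, 0.992, -0.001]
contact_force: [-0.1, -0.0, -0.3]
width: 0.0399
```

```bash
python3 - <<'E'
from h import *
plan((.577,-.0112,.16),75.9)
E
```

```text
yaw 75.9 turn [-0.2 -0.1 -0.2] q6 -41.0
yaw 255.9 turn [ -0.2   0.3 179.8] q6 -41.0
shift tool mm [-184.2 -404.3   -3.5] pos [0.4981 0.426  0.1558] Y [ 0.247  0.969 -0.003] clock 22.45 w 0.0399
```

drive_tool(targets=[0, 0, 0, -18, -30, -3, 0, 0, 0, 0, -20, -45, 0, 0, 0, 0, 0, -21, -47, 0, 0, 0, 0, 0, -21, -47, 0, 0, 0, 0, 0, -21, -47, 0, 0, 0, 0, 0, -21, -47, 0, 0, 0, 0, 0, -21, -47, 0, 0, 0, 0, 0, -21, -47, 0, 0, 0, 0, 0, -20, -47, 0, 0, 0, 0, 0, 0, 0, 0, 0, 0, 0, 0, 0, 0, 0, 0])

```text
clock: 23.82
position: [0.578, -0.0098, 0.16]
ee_rot: [-0.001, 0.124, 0.992, 0.0]
contact_force: [0.1, 0.8, -1.1]
width: 0.04
```

```bash
python3 look.py 12; python3 - <<'E'
from h import *
plan((.577,-.0112,.067),75.9)
E
```

```text
[ 0.1  0.8 -1.1]
yaw 75.9 turn [ 0.  -0.1 -0. ] q6 -84.0
yaw 255.9 turn [-1.0e-01 -0.0e+00  1.8e+02] q6 -84.0
shift tool mm [ 0.5 -2.7 93.5] pos [ 0.5782 -0.0088  0.1605] Y [0.244 0.97  0.   ] clock 23.975 w 0.0399
```

View pics/w12.png

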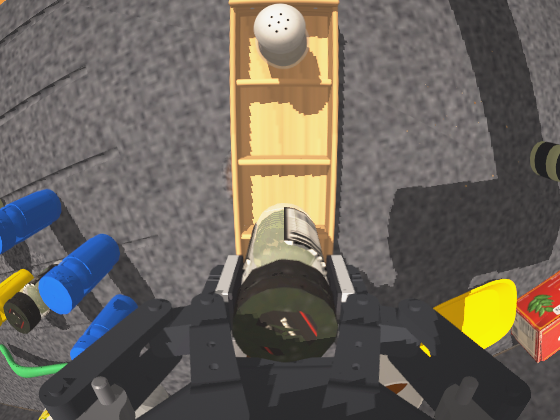

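View pics/d12.png

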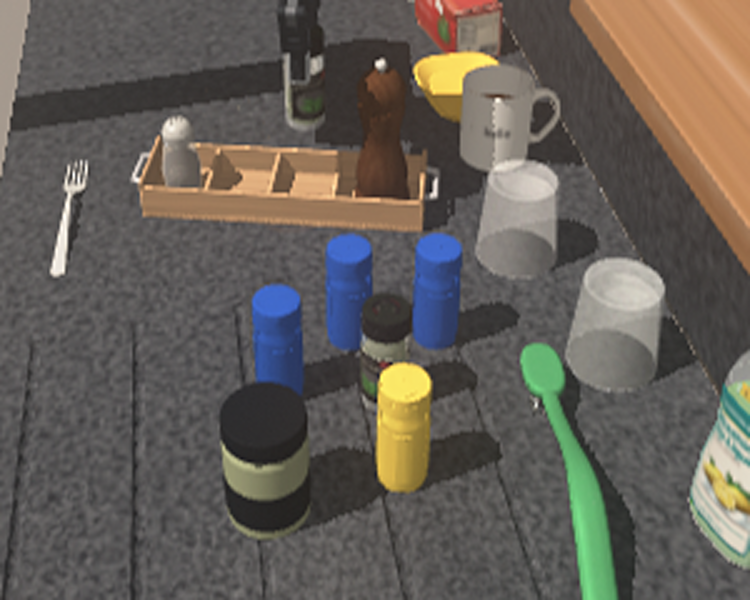

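```bash
python3 - <<'E'
from h import *
st=get_state();a=np.deg2rad(-14.1);ex=-np.array([np.cos(a),np.sin(a),0]);ey=np.array([-ex[1],ex[0],0]);C=np.array([.556,-.006,0])
for p in [(284,82),(284,160.5)]:
    P=wonz(st,*p,.035);print((P-C)@ex,(P-C)@ey)
d=st["position"]-C;print("tcp",d@ex,d@ey)
E
```

```text
0.07784192050013303 -0.001416111205681362
0.012451714881134572 -0.0013772375600930695
tcp -0.022172861399069623 -0.0027037536678559933
```

drive_tool(targets=[0, 0, 0, 2, -2, 15, 0, 0, 0, 0, 0, 0, 30, 0, 0, 0, 0, 0, 0, 30, 0, 0, 0, 0, 0, 0, 9, 0, 0, 0, 0, 0, 0, 0, 0])

```text
clock: 24.6
position: [0.5757, -0.0112, 0.0761]
ee_rot: [-0.001, 0.123, 0.992, -0.0]
contact_force: [0.6, 0.2, -0.2]
width: 0.0402
```

drive_tool(targets=[0, 0, 0, 0, 0, 5, 0, 0, 0, 0, 0, 0, 2, 0, 0, 0, 0, 0, 0, 0, 0])

```text
clock: 24.98
position: [0.5764, -0.0116, 0.0701]
ee_rot: [0.0, 0.123, 0.992, -0.0]
contact_force: [-0.9, 0.0, -0.0]
width: 0.04
```

drive_tool(targets=[0, 0, 0, 0, 0, 1, 0, 0, 0, 0, 0, 0, 0, 0])

```text
clock: 25.22
position: [0.5762, -0.0116, 0.0689]
ee_rot: [0.0, 0.123, 0.992, -0.0]
contact_force: [-0.2, -0.1, -0.3]
width: 0.0403
```

drive_tool(targets=[0, 0, 0, 0, 0, 1, 0, 0, 0, 0, 0, 0, 0, 0])

```text
clock: 25.48
position: [0.5761, -0.0116, 0.0677]
ee_rot: [-0.0, 0.123, 0.992, -0.0]
contact_force: [-0.2, 0.4, -0.2]
width: 0.0397
```

drive_tool(targets=[0, 0, 0, 0, 0, 1, 0, 0, 0, 0, 0, 0, 0, 0])

```text
clock: 25.72
position: [0.5763, -0.0116, 0.0668]
ee_rot: [0.0, 0.123, 0.992, -0.0]
contact_force: [-0.5, 0.9, -1.1]
width: 0.0399
```

drive_tool(targets=[0, 0, 0, 0, 0, 1, 0, 0, 0, 0, 0, 0, 0, 0])

```text
clock: 25.98
position: [0.5764, -0.0116, 0.0667]
ee_rot: [0.0, 0.123, 0.992, -0.0]
contact_force: [-1.0, -1.5, 5.3]
width: 0.04
```

drive_tool(targets=[0, 0, 0, 0, 0, -0.5, 0.5, 0, 0, 0, 0, 0, 0, 0.6, 0, 0, 0, 0, 0, 0, 0.8, 0, 0, 0, 0, 0, 0, 1, 0, 0, 0, 0, 0, -10, 1, 0, 0, 0, 0, 0, -40, 1, 0, 0, 0, 0, 0, -60, 1, 0, 0, 0, 0, 0, -40, 1])

```text
clock: 26.98
position: [0.5771, -0.0117, 0.2199]
ee_rot: [0.002, 0.123, 0.992, -0.0]
contact_force: [-0.2, -0.7, -0.5]
width: 0.0854
```

```bash
python3 look.py 13; python3 - <<'E'
from h import *
plan((.607,-.305,.21),15)
E
```

```text
[-0.2 -0.7 -0.5]
yaw 15 turn [ 0.2  0.3 60.8] q6 -84.0
yaw 195 turn [  -0.4    0.3 -119.1] q6 -84.0
shift tool mm [ -99.9 -277.2   10.2] pos [ 0.5778 -0.0117  0.2197] Y [0.244 0.97  0.001] clock 27.125 w 0.0856
```

View pics/c13.png

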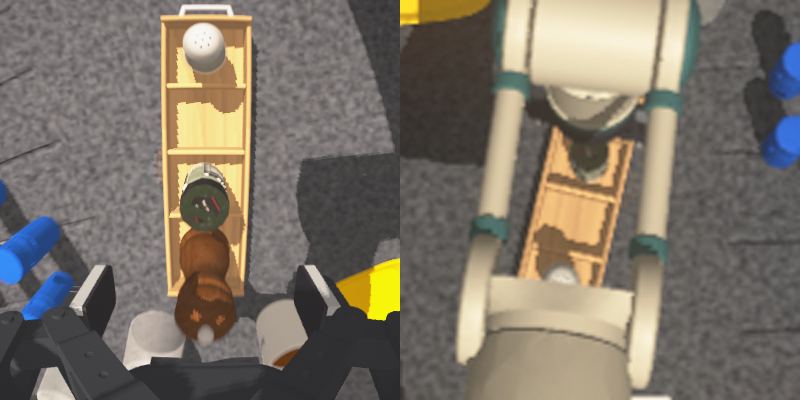

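View pics/d13.png

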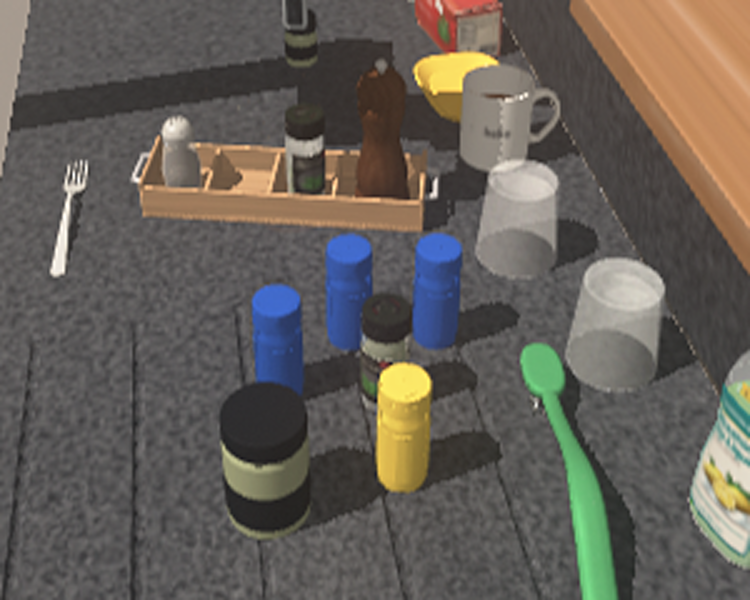

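drive_tool(targets=[0, 0, 0, -16, -46, 0, 1, 0, 0, 0, -17, -46, 0, 1, 0, 0, 0, -17, -46, 0, 1, 0, 0, 0, -17, -46, 0, 1, 0, 0, 0, -17, -46, 0, 1, 0, 0, 0, -16, -46, 0, 1, 0, 0, 10.1, 0, 0, 0, 1, 0, 0, 10.1, 0, 0, 0, 1, 0, 0, 10.1, 0, 0, 0, 1, 0, 0, 10.1, 0, 0, 0, 1, 0, 0, 10.1, 0, 0, 0, 1, 0, 0, 10.3, 0, 0, 0, 1])

```text
clock: 28.62
position: [0.6048, -0.3031, 0.2144]
ee_rot: [-0.002, 0.611, 0.792, -0.0]
contact_force: [-0.4, -0.0, -0.1]
width: 0.0853
```

drive_tool(targets=[0, 0, 0, 0, 0, 0, 1])

```text
clock: 28.75
position: [0.605, -0.3032, 0.2147]
ee_rot: [-0.001, 0.608, 0.794, -0.0]
contact_force: [0.4, 0.1, -0.4]
width: 0.0856
```

```bash
python3 - <<'E'
from h import *
st=get_state(); im=get_image("wrist"); cv2.imwrite("pics/w14.png",im[:,:,::-1])
plan((.607,-.305,.057),15,st)
for z in (.0,.105): print(z,wproj(st,(.607,-.305,z)))
E
```

```text
yaw 15 turn [-0.1 -0.1  0.2] q6 -48.0
yaw 195 turn [   0.2   -0.2 -179.8] q6 -48.0
shift tool mm [ -2.6   1.8 157.7] pos [ 0.605  -0.3032  0.2147] Y [ 0.965  0.262 -0.002] clock 28.75 w 0.0856
0.0 [286.89731948 179.67219912]
0.105 [287.62864731 207.22247288]
```

View pics/w14.png

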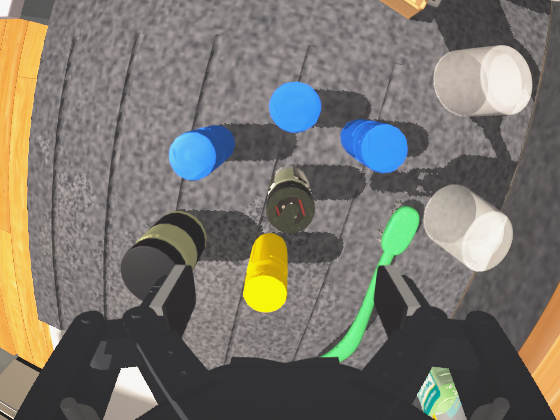

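drive_tool(targets=[0, 0, 0, -2, 3.5, 30, 1, 0, 0, 0, 0, 0, 45, 1, 0, 0, 0, 0, 0, 45, 1, 0, 0, 0, 0, 0, 30, 1, 0, 0, 0, 0, 0, 7, 1, 0, 0, 0, 0, 0, 0, 1, 0, 0, 0, 0, 0, 0, 0, 0, 0, 0, 0, 0, 0, 0, 0, 0, 0, 0, 0, 0, 0, 0, 0, 0, 0, 0, 0, 0, 0, 0, 0, 0, 0, 0, 0], grip_force=35)

```text
clock: 30.18
position: [0.6101, -0.3051, 0.0607]
ee_rot: [0.001, 0.608, 0.794, 0.0]
contact_force: [-0.8, 0.5, 6.0]
width: 0.04
```

drive_tool(targets=[0, 0, 0, 0, 0, -15, 0, 0, 0, 0, 0, 0, -40, 0, 0, 0, 0, 0, 0, -45, 0, 0, 0, 0, 0, 0, -55, 0, 0, 0, 0, 0, 0, 0, 0, 0, 0, 0, 0, 0, 0, 0])

```text
clock: 30.92
position: [0.6091, -0.3043, 0.2142]
ee_rot: [-0.0, 0.608, 0.794, -0.0]
contact_force: [-0.4, -0.9, -1.3]
width: 0.0399
```

```bash
python3 look.py 15; python3 - <<'E'
from h import *
plan((.512,.0051,.19),75.9)
E
```

```text
[-0.4 -0.9 -1.3]
yaw 75.9 turn [ -0.1  -0.2 -60.9] q6 -47.0
yaw 255.9 turn [-3.000e-01  1.000e-01  1.191e+02] q6 -47.0
shift tool mm [323.6 -13.   23.2] pos [ 0.6086 -0.304   0.2122] Y [ 0.966  0.26  -0.003] clock 31.075 w 0.0402
```

View pics/d15.png

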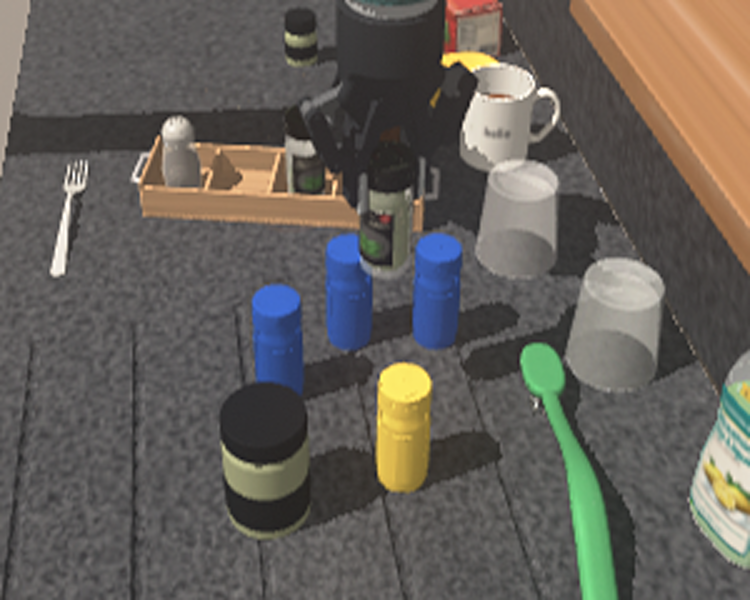

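View pics/w15.png

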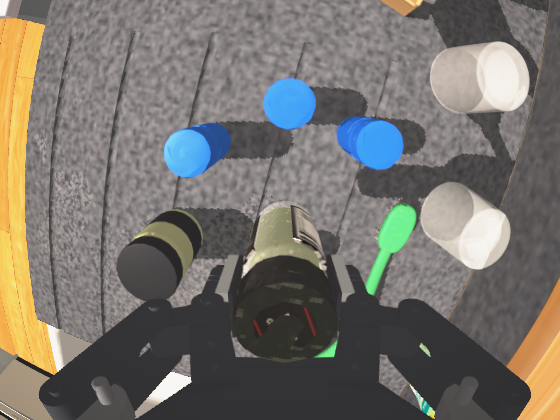

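drive_tool(targets=[0, 0, 0, 30, -2, 0, 0, 0, 0, 0, 44, -2, 0, 0, 0, 0, 0, 50, -2, 0, 0, 0, 0, 0, 50, -2, 0, 0, 0, 0, 0, 50, -2, 0, 0, 0, 0, 0, 50, -2, 0, 0, 0, 0, 0, 48, -1, 0, 0])

```text
clock: 31.95
position: [0.512, 0.0045, 0.213]
ee_rot: [-0.001, 0.609, 0.794, -0.001]
contact_force: [-0.2, 0.4, -1.5]
width: 0.0397
```

drive_tool(targets=[0, 0, -10.1, 0, 0, 10, 0, 0, 0, -10.2, 0, 0, 10, 0, 0, 0, -10.2, 0, 0, 10, 0, 0, 0, -10.2, 0, 0, 10, 0, 0, 0, -10.1, 0, 0, 5, 0, 0, 0, -10.1, 0, 0, 5, 0, 0, 0, 0, 0, 0, 0, 0, 0, 0, 0, 0, 0, 0, 0])

```text
clock: 32.95
position: [0.5132, 0.003, 0.1638]
ee_rot: [-0.001, 0.124, 0.992, -0.0]
contact_force: [-0.8, -0.2, -0.1]
width: 0.0401
```

```bash
python3 look.py 16; python3 - <<'E'
from h import *
st=get_state();plan((.512,.0051,.0687),75.9)
a=np.deg2rad(-14.1);ex=-np.array([np.cos(a),np.sin(a),0]);ey=np.array([-ex[1],ex[0],0]);C=np.array([.556,-.006,0])
for x in (79,12): print(wproj(st,C+ex*x/1e3+np.array([0,0,.035])))
E
```

```text
[-0.8 -0.2 -0.1]
yaw 75.9 turn [-0.  0. -0.] q6 -83.0
yaw 255.9 turn [  0.   0. 180.] q6 -83.0
shift tool mm [ 2.   1.8 95.6] pos [0.5135 0.0029 0.1643] Y [ 0.244  0.97  -0.   ] clock 33.1 w 0.0401
[287.6536256  158.55780083]
[287.49812445 232.45804505]
```

View pics/w16.png

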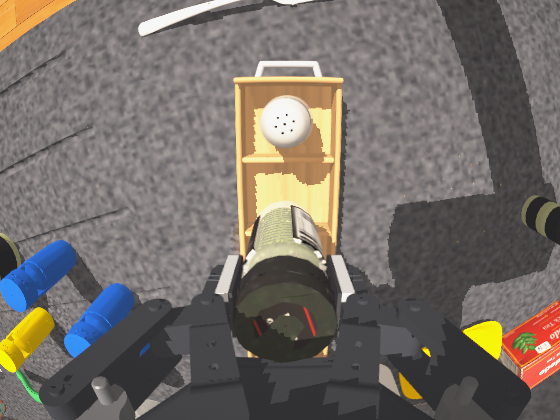

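View pics/d16.png

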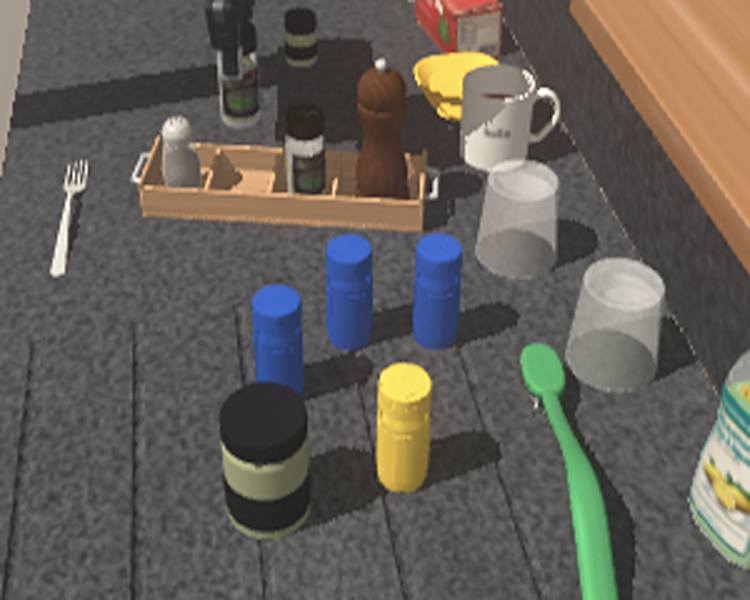

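drive_tool(targets=[0, 0, 0, 2, 2, 15, 0, 0, 0, 0, 0, 0, 30, 0, 0, 0, 0, 0, 0, 30, 0, 0, 0, 0, 0, 0, 10, 0, 0, 0, 0, 0, 0, 5, 0, 0, 0, 0, 0, 0, 0, 0])

```text
clock: 33.85
position: [0.5124, 0.0053, 0.0746]
ee_rot: [0.0, 0.122, 0.992, -0.0]
contact_force: [0.2, -0.5, -1.8]
width: 0.0399
```

drive_tool(targets=[0, 0, 0, 0, 0, 2, 0, 0, 0, 0, 0, 0, 0, 0])

```text
clock: 34.1
position: [0.5123, 0.0053, 0.0728]
ee_rot: [0.001, 0.122, 0.992, -0.0]
contact_force: [0.1, 0.0, -1.1]
width: 0.04
```

drive_tool(targets=[0, 0, 0, 0, 0, 1, 0, 0, 0, 0, 0, 0, 0, 0])

```text
clock: 34.35
position: [0.512, 0.0053, 0.0714]
ee_rot: [0.0, 0.122, 0.992, -0.0]
contact_force: [-0.5, 1.0, -0.5]
width: 0.0399
```

drive_tool(targets=[0, 0, 0, 0, 0, 2, 0, 0, 0, 0, 0, 0, 0, 0])

```text
clock: 34.6
position: [0.5118, 0.0054, 0.0691]
ee_rot: [-0.0, 0.122, 0.992, -0.0]
contact_force: [-0.1, -0.5, -1.0]
width: 0.0397
```

drive_tool(targets=[0, 0, 0, 0, 0, 1, 0, 0, 0, 0, 0, 0, 0, 0])

```text
clock: 34.85
position: [0.5121, 0.0053, 0.0687]
ee_rot: [0.0, 0.122, 0.992, -0.0]
contact_force: [-0.2, -0.2, 3.9]
width: 0.0398
```

drive_tool(targets=[0, 0, 0, 0, 0, 1, 0, 0, 0, 0, 0, 0, 0, 0])

```text
clock: 35.1
position: [0.5121, 0.0053, 0.0686]
ee_rot: [0.0, 0.122, 0.992, -0.0]
contact_force: [-3.4, 0.4, 10.0]
width: 0.0401
```

Contact at the expected height; release, rise and move clear.

drive_tool(targets=[0, 0, 0, 0, 0, -1, 0.5, 0, 0, 0, 0, 0, 0, 0.6, 0, 0, 0, 0, 0, 0, 0.8, 0, 0, 0, 0, 0, 0, 1, 0, 0, 0, 0, 0, -10, 1, 0, 0, 0, 0, 0, -40, 1, 0, 0, 0, 0, 0, -60, 1, 0, 0, 0, 0, 0, -60, 1, 0, 0, 0, 20, 20, -10, 1, 0, 0, 0, 30, 40, 0, 1, 0, 0, 0, 30, 40, 0, 1, 0, 0, 0, 0, 0, 0, 1])

```text
clock: 36.6
position: [0.457, 0.1242, 0.2491]
ee_rot: [0.0, 0.12, 0.993, 0.001]
contact_force: [0.4, -0.8, -0.7]
width: 0.0854
```

```bash
python3 look.py 17
```

```text
[ 0.4 -0.8 -0.7]
```

View pics/w17.png

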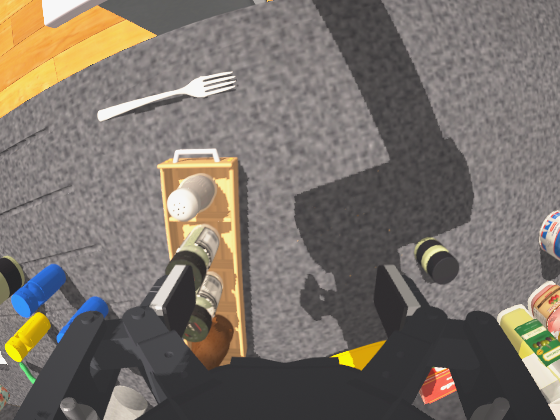

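View pics/d17.png

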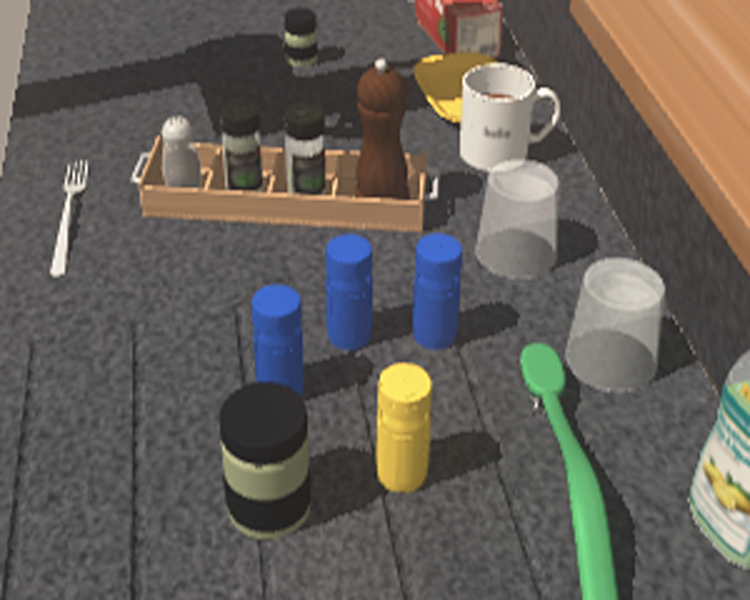

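View pics/t17.png

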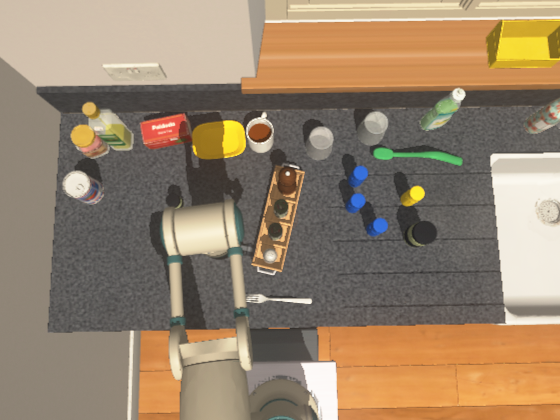

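```bash
python3 -c "
from rig import *
print(sign_off())"
```

```text
the job is handed in; nothing more can be done
None
```

The carrier is filled as asked and the job is handed in, at about 37 s of the 104 s allowed. I placed the pepper mill in the large far pocket, then the salt shaker in the small pocket at the near end, then one tall jar in each of the two pockets between.

- **Placing:** I lowered each piece in about 1 mm steps until the wrist force showed it resting on the pocket floor. It read about 5 to 11 N in the last reading before each release. The tool height at contact matched an 8 mm floor to within a millimetre, so nothing was dropped.
- **Last pictures:** The side and top views show all four pieces upright in their own pockets. The short jar, fat jar, mug, glasses and the blue and yellow look-alikes looked unmoved by eye. The gripper was open and well clear.
- **Disagreements:** The first carrier positions from the top and wrist cameras differed by about 5 mm, and a closer wrist view settled it to about 1 mm. The salt shaker closed to 38 mm in the jaws where I expected 44 mm, but it held firmly and stands upright.

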